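# Load the measuring station and log it

## Robot

A 7-joint arm with a two-finger parallel gripper is mounted at the origin on the work surface. World frame = base frame: x ahead of the robot, y to its left, z up, the work surface at z = 0. Lengths are in m, angles in rad, forces in N, time in s.
With the tool pointing down it reaches from about 0.4 to 0.85 m from the base axis. Payload 10.4 kg.
Tool frame: the origin (TCP) lies between the finger pads; the fingertips stand 22 mm ahead of it and the grasp point (between the pads) lies 3 mm ahead of it; z points along the fingers, y is the line along which they close (so a half turn about z gives the same grasp; the last joint's range is limited). The gripper opens to 85 mm and grips with 20 to 120 N. Pads are 22 mm wide; open, the fingers measure 114 mm over their backs; the gripper's body (76 mm by 85 mm) begins 54 mm behind the grasp point. The pads swing forward as they close: fully open they stand 13 mm farther back than shut.
Start: joints at [1.173, 0.332, -0.065, 1.46, 0.022, 1.35, -0.088], TCP at [0.229, -0.582, 0.253] pointing down, gripper open.
Joint ranges: [-2.6, 2.6], [-0.5, 2.12], [-1.47, 1.34], [0.16, 2.42], [-1.27, 4.41], [0.06, 2.06], [-2.6, 2.6]. Speed limits (rad/s): [2.22, 2.22, 2.79, 2.79, 3.14, 3.14, 3.14].

## Interface

Orientations are given as a unit quaternion [x, y, z, w].
In Python, from workcell import manip, camera, ticket, boxes_of, outline_of gives the robot as it stands.
- The arm moves only by the tool carry_out, never from a script. Its argument "deltas" is a list of rows, each a list of 5 numbers: the shift along the tool's x, y, z as a fraction of full scale, then the turn about the tool's z as a fraction of full scale, then the opening, from -1 (shut) to 1 (fully open), so that 0 is half open. In form: [[tx, ty, tz, spin, gripper], ...]. A call has 1 to 20 rows; each row is the pose to reach, as a shift and turn from the pose commanded when the call began, along the tool's axes at that moment; what a row does not reach only later rows make up. Full scale, the value 1, is 150 mm for a shift and 30 degrees for a turn. A row lasts 1/8 s, in which the tool goes at most 62.5 mm and 10.7 degrees, less where a joint would pass 70% of its speed; a pose out of reach is approached as far as the arm can. A call with a number of a shift or a turn outside -1 to 1 is refused whole. A call with a gripper value outside its range is refused whole. The fingers move at their own pace and stop on an object; "force" is the grip in N (left out, the last holds). Time passes only in rows, so rows that repeat a pose let the fingers close. It gives the time, the measured TCP pose, the force, the opening and the grip force at its end, in the units of the state.
- manip.get_obs(): the state, without advancing time (a new reading comes with each control period).
- camera(name): name is "side" or "top" or "wrist"; returns a dict with "img" (480x640x3 uint8, red, green, blue), "depth" (480x640 float32, m along the optical axis (not along the pixel's ray), 0 where there is no reading), "vertical_fov" (degrees; the focal length in pixels is half the picture's height over the tangent of half this angle, whatever the lens; pixels are square), "cx", "cy" (the principal point, pixels), "k1" (the pictures are not rectified: a ray, as slopes to the right and down, at radius r is drawn at 1 + k1 r^2 times it, then the intrinsics apply), "R" (3x3) and "t" (3): a world point X has camera coordinates R X + t. Camera axes: x right, y down, z forward; pixel columns grow to the right and rows downward; lengths in m; the calibration is good to about 2 mm. A picture is of the moment at which its call begins.
- ticket.hand_in(): hands the job in; it is judged then, once.
Trained networks look in a picture, given as the dict that the camera call returned (one of the last four; its "shot" number tells which), for a name from the list of things; names that differ only in an ending like _2 or _b are one class to them, and where a whole thing is asked for, a point or a joint stands for the part that bears it (a point fixed in the world has none). Each returns a list of dicts, best first, with "conf" (0 to 1); they miss things now and then, are a little off and sometimes report something else, mostly with a low value. They report only what shows in the picture. A call takes as long as a camera call. They do not tell look-alikes from the thing itself.
- boxes_of(query, picture): "position" ([x, y, z] in m, in world coordinates, good to about 4 mm: the middle of the surface that is visible of it).
- outline_of(query, picture): "region" (480x640 bool, what is visible of it).
The state is a dict: "clock": time; "joint_pos": joint angles; "joint_velocities": joint speeds; "tau": joint torques, N m; "position": TCP position; "ee_rot": TCP orientation; "ft_force": force on the tool from outside, world axes, zero at the start; "torque": the same for the moment, N m; "grip_width": opening from 0.0 (shut) to 1.0 (fully open); "grasp_force": force on a finger pad.
Only numpy, scipy, OpenCV 4.12 (cv2) and the standard library are available. Lean on these libraries where they do the work, as an engineer would, in place of code of your own. Each camera call takes 0.05 s, during which the arm holds its last target. There are 200 camera calls.

## Task

Get this batch ready for measuring: put every steel cup into a socket of the collet fixture, twisting it down against the snug sprung jaws until its shoulder is fully home on the fixture, and stand every flat aluminium bar upright on its short end on the blue surface plate. When all of them are in place, press the pedal switch down to its stop for a moment to log the batch, then let it come back up. Do not disturb the turned spindle, the gauge case or the micrometer.

Things in the scene. Friction and masses are not known exactly. Their poses are not given: they have to be found in the camera images.
- cupA_mid (a point): a turned steel cup, 95 mm tall, 0.45 kg with a heavy foot, mouth up on the bench at the start: a plain shank 48 mm across and 39 mm long below, then a shoulder and a round body 62 mm across and 56 mm long (top 26 mm hollow, 5 mm wall). This point is on its axis half-way up (47.5 mm from either end); z is its axis, pointing out of the mouth. All cups are alike; two or three are present
- cupB_mid (a point): a turned steel cup, 95 mm tall, 0.45 kg with a heavy foot, mouth up on the bench at the start: a plain shank 48 mm across and 39 mm long below, then a shoulder and a round body 62 mm across and 56 mm long (top 26 mm hollow, 5 mm wall). This point is on its axis half-way up (47.5 mm from either end); z is its axis, pointing out of the mouth. All cups are alike; two or three are present
- cupC_mid (a point): a turned steel cup, 95 mm tall, 0.45 kg with a heavy foot, mouth up on the bench at the start: a plain shank 48 mm across and 39 mm long below, then a shoulder and a round body 62 mm across and 56 mm long (top 26 mm hollow, 5 mm wall). This point is on its axis half-way up (47.5 mm from either end); z is its axis, pointing out of the mouth. All cups are alike; two or three are present
- fixture: the fixture: a low dark steel base (102 x 302 x 10 mm) with three six-part collets in a row. Origin under its middle, z up, y along the row. In each collet three fixed segments (inner circle 51.4 mm) guide a cup's 48 mm shank; between them three spring jaws close to a 45 mm circle, with tapered tops from 8 mm below the mouth. From about 16 mm below the mouth on they grip the shank hard
- socket0 (a point): centre of the mouth of the collet at the -y end of the row, on its top face, 50 mm above the bench; z up. Collets are 100 mm apart and 99 mm across; any cup fits any. A straight push jams or takes 60 N or more; turning the cup (either way, or to and fro) while pressing needs only 10 to 30 N if its surface moves some four times as far round as down, with a moment of up to about 1 N m
- socket1 (a point): the same for the middle collet. Fully home, a cup's shoulder rests on the top face, its foot is 39 mm below the mouth and its mid point 8.5 mm above this point; a cup set down without force stops with its foot only 15 to 19 mm below the mouth and may lean
- socket2 (a point): the same for the collet at the +y end of the row
- barA_mid (a point): a plain flat aluminium bar, 120 x 60 x 28 mm, about 0.5 kg, lying flat on the bench at the start. This point is its centre; x is along its 120 mm length, y along its 60 mm width, z along its 28 mm thickness. Both bars are alike; one or two are present
- barB_mid (a point): a plain flat aluminium bar, 120 x 60 x 28 mm, about 0.5 kg, lying flat on the bench at the start. This point is its centre; x is along its 120 mm length, y along its 60 mm width, z along its 28 mm thickness. Both bars are alike; one or two are present
- plate_top (a point): the cast surface plate, blue sides and a dark ground top, 210 (x) x 250 (y) mm, fixed, its top 55 mm above the bench. This point: centre of its top face, z up. A height gauge stands fixed on its corner at +x, +y (base 55 x 70 mm around x = 72, y = 85 mm, 25 mm high; mast 250 mm high at x = 85, y = 85 mm); the rest of the top is free
- pedal (a joint): angle of the pedal's tread about its hinge: 0 = up (at rest), 0.24 rad = down on its stop. A spring brings it back. At the pad point it takes about 5 N to start and 10 N to reach the stop
- pedal_pad (a point): where to press the pedal: on the top of its black ribbed tread, 58 mm above the bench when up, 95 mm from the hinge; it goes down about 23 mm to the stop. The tread is 125 mm long and 66 mm wide, hinged between two grey cheeks at its end towards +x of this point's frame (y across the tread); the cheeks reach 60 mm above the bench
- spindle: a turned steel spindle with flanges, 52 mm across, 84 mm tall, standing at the far side. Origin at the centre of its foot. Leave alone
- gauge_case: a closed dark wooden gauge case, 70 x 160 x 35 mm, lying at the far side. Origin at the centre of its underside. Leave alone
- micrometer: a grey C-frame micrometer lying beyond the pedal, about 55 x 165 mm, 16 mm high. Origin on its underside. Leave alone
Things that resemble listed ones, but are neither listed nor needed, are in the scene too. What is shaped like the part that bears cupA_mid but orange is not meant.

How it is judged:
By the outcome, as a careful person would: the job done as asked, in the order asked, and still so for the second after the job is handed in, with the robot touching nothing.
Of cupA, cupB, cupC only 2 to 3 are there at a start; the rules pass over those that are not, and their reading is None.
Of barA, barB only 1 to 2 are there at a start; the rules pass over those that are not, and their reading is None.
At some moment in a run one of cupA, cupB, cupC may be knocked a few centimetres aside while the robot is not near it.
Once in a run the grip may slacken for a moment while it holds something.
It also fails if it takes over 210 s, if anything falls off the work surface, if the arm or the gripper's body presses on something with over 40 N, if the wrist force passes 120 N, or if a joint passes its speed limit or range.

## Working session

There is one attempt and no reset: what is moved stays moved. The work goes in short steps, Python scripts to look and compute and a tool call to move; the robot and the scene stay as the last step left them, time stands still between calls to the robot, and variables do not carry over. Pictures are saved under pics/ and viewed, at most 14 in all, crops included, and the job is handed in when it is done.

Besides the shell and the picture viewer there is one more tool, called after ">>>" by a JSON object that holds its "name" and its "arguments". carry_out: Moves the arm, as the interface text tells. Its arguments: {"type":"object","properties":{"deltas":{"type":"array","items":{"type":"array","items":{"type":"number"}}},"force":{"type":"number"}},"required":["deltas"]}

```bash
mkdir -p pics; ls; cat > h.py <<'E'
import numpy as np, cv2
from workcell import manip, camera, ticket, boxes_of, outline_of
def K(c):
    f=240/np.tan(np.radians(c["vertical_fov"])/2); return f
def unproj(c,u,v,d):
    f=K(c); x=(np.asarray(u,float)-c["cx"])/f; y=(np.asarray(v,float)-c["cy"])/f
    a,b=x.copy(),y.copy()
    for _ in range(20):
        s=1+c["k1"]*(a*a+b*b); a,b=x/s,y/s
    P=np.stack([a*d,b*d,np.ones_like(a)*d],-1)
    return (P-np.asarray(c["t"]))@np.asarray(c["R"])
def cloud(c,mask=None):
    m=c["depth"]>0
    if mask is not None: m&=mask
    v,u=np.nonzero(m); return unproj(c,u,v,c["depth"][v,u]),u,v
def proj(c,X):
    p=np.asarray(c["R"])@np.asarray(X)+np.asarray(c["t"]); a,b=p[0]/p[2],p[1]/p[2]
    s=1+c["k1"]*(a*a+b*b); f=K(c); return f*a*s+c["cx"],f*b*s+c["cy"]
def save(c,n): cv2.imwrite("pics/"+n,c["img"][...,::-1])
E
python3 - <<'E'
from h import *
for n in("top","side"):
    c=camera(n); save(c,n+"0.png")
    print(n,c["vertical_fov"],c["k1"],(-np.asarray(c["R"]).T@c["t"]).round(3))
    for q in["cupA_mid","barA_mid","fixture","pedal","plate_top","spindle","gauge_case","micrometer"]:
        for o in boxes_of(q,c): print(q,np.round(o["position"],3),round(o["conf"],2),np.round(proj(c,o["position"])))
o=manip.get_obs();print(o)
E
```

```text
pics
top 53.639657224867186 -0.1285598169208257 [ 0.399 -0.017  0.941]
cupA_mid [ 0.417 -0.076  0.07 ] 0.73 [352. 298.]
cupA_mid [0.33  0.105 0.068] 0.68 [253. 347.]
barA_mid [ 0.425 -0.192  0.031] 0.82 [412. 293.]
barA_mid [0.617 0.021 0.029] 0.72 [300. 197.]
fixture [0.615 0.019 0.03 ] 0.71 [301. 198.]
pedal [ 0.574 -0.319  0.054] 0.63 [475. 214.]
plate_top [0.505 0.332 0.056] 0.9 [137. 253.]
spindle [0.754 0.108 0.085] 0.75 [253. 121.]
gauge_case [ 0.765 -0.076  0.037] 0.72 [347. 124.]
micrometer [ 0.734 -0.224  0.021] 0.66 [420. 141.]
side 46.991869966817966 -0.04864636245289334 [0.07  0.776 0.703]
cupA_mid [ 0.411 -0.058  0.073] 0.88 [392. 250.]
cupA_mid [0.331 0.124 0.064] 0.76 [389. 321.]
cupA_mid [0.607 0.059 0.032] 0.5 [278. 265.]
barA_mid [ 0.398 -0.185  0.03 ] 0.79 [421. 239.]
fixture [0.605 0.064 0.036] 0.61 [277. 265.]
pedal [ 0.567 -0.312  0.062] 0.56 [378. 183.]
pedal [0.602 0.062 0.037] 0.51 [278. 265.]
pedal [ 0.732 -0.219  0.016] 0.46 [301. 197.]
plate_top [0.488 0.369 0.057] 0.96 [224. 381.]
spindle [0.746 0.121 0.051] 0.78 [203. 252.]
gauge_case [ 0.754 -0.058  0.
[... 167 characters left out ...]
,  0.33216066, -0.06468947,  1.46013344,  0.0215639 ,
        1.34987898, -0.08851709]), 'joint_velocities': array([-1.39506678e-04, -3.62583539e-04,  3.96078822e-04,  4.77209334e-04,
       -6.14963461e-04, -4.28083753e-04,  5.61484502e-05]), 'tau': array([ 9.68925742e-04, -6.25233579e+01,  4.94224706e-02, -3.91826892e+01,
        1.64679741e-02,  1.81198182e-03, -7.07307731e-05]), 'position': array([ 0.22882203, -0.58161759,  0.25334608]), 'ee_rot': array([9.82495944e-01, 1.86283965e-01, 3.52636009e-05, 4.94548111e-05]), 'ft_force': array([-0.71152875,  0.30861521, -0.15325398]), 'torque': array([-0.00342771, -0.01853005,  0.07894473]), 'grasp_force': 0.0, 'grip_width': 1.0006918034001429}
```

View pics/top0.png

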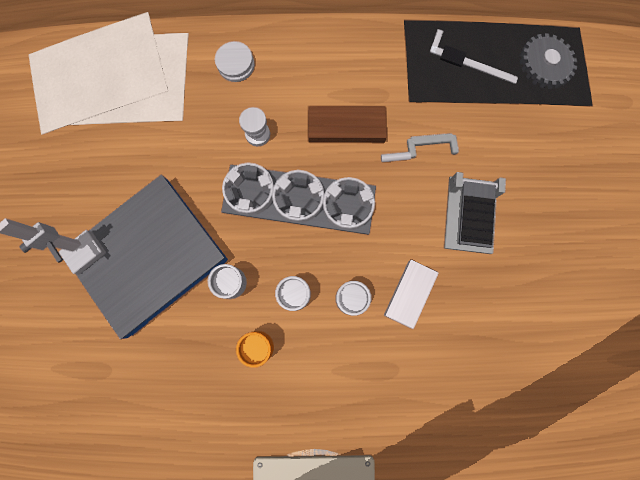

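View pics/side0.png

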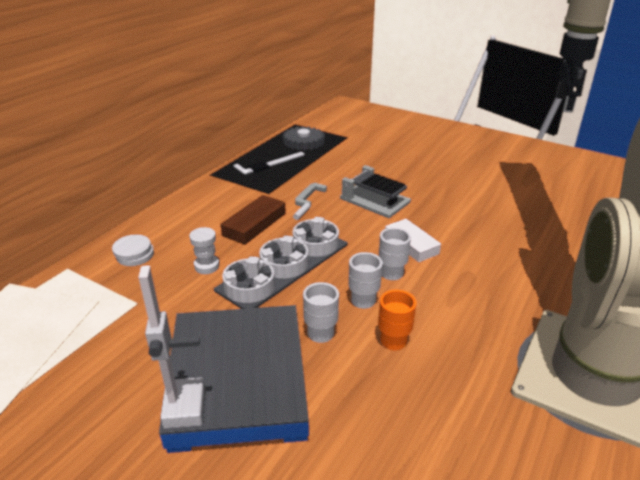

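The top view shows three steel cups at (227,282), (293,294) and (353,298). The orange cup at (254,349) is not meant: same shape, wrong colour. There is one flat bar at (412,293). The sockets are at (248,188), (298,196) and (348,203), the plate is at (145,255), and the pedal is at (475,215) with its hinge cheeks at the far side. I'll measure these and make a confirming crop.

```bash
cat >> h.py <<'E'
from scipy.optimize import least_squares
def circ(P):
    f=lambda p:np.hypot(P[:,0]-p[0],P[:,1]-p[1])-p[2]
    r=least_squares(f,[P[:,0].mean(),P[:,1].mean(),.03],loss="soft_l1",f_scale=.002); return r.x,np.sqrt(np.mean(r.fun**2))
def near(P,xy,r,z0,z1): return P[(np.hypot(P[:,0]-xy[0],P[:,1]-xy[1])<r)&(P[:,2]>z0)&(P[:,2]<z1)]
E
python3 - <<'E'
from h import *
cs=[camera("top"),camera("side")]
c=cs[0]
for c,nm in zip(cs,("top","side")):
    P,u,v=cloud(c)
    print(nm)
    g=[(.46,.155),(.425,.03),(.416,-.077)]
    for k in g:
        Q=near(P,k,.055,.085,.105)
        if len(Q)>20:
            p,e=circ(Q); print("cup",p.round(4),round(e,4),len(Q),np.percentile(Q[:,2],[5,50,95]).round(4))
    # sockets ring top
    for k in [(.632,.115),(.617,.021),(.602,-.077)]:
        Q=near(P,k,.06,.044,.056)
        m=Q[:,:2]
        if len(Q)>20:
            p,e=circ(Q); h=cv2.minEnclosingCircle(np.float32(m*1000)); print("sock",p.round(4),round(e,4),len(Q),np.round(h[0],1),round(h[1],1),np.median(Q[:,2]).round(4))
    Q=near(P,(.425,-.185),.1,.02,.036); r=cv2.minAreaRect(np.float32(Q[:,:2]*1000)); print("bar",r,np.median(Q[:,2]))
    Q=near(P,(.5,.335),.2,.045,.062); 
    print("plate",cv2.minAreaRect(np.float32(Q[:,:2]*1000)),np.median(Q[:,2]))
    Q=near(P,(.565,-.31),.12,.03,.075); r=cv2.minAreaRect(np.float32(Q[:,:2]*1000)); print("pedal",r)
    Q=near(P,(.62,.02),.22,.004,.02); print("base",cv2.minAreaRect(np.float32(Q[:,:2]*1000)),np.median(Q[:,2]))
c=cs[0];cv2.imwrite("pics/crop.png",cv2.resize(c["img"][150:370,200:520,::-1],None,fx=2.5,fy=2.5,interpolation=cv2.INTER_CUBIC)[:,:800])
E
```

```text
top
cup [0.4493 0.1532 0.0286] 0.0015 322 [0.0872 0.0938 0.0969]
cup [0.4268 0.0323 0.0279] 0.0016 293 [0.0903 0.0941 0.0966]
cup [ 0.417  -0.075   0.0284] 0.0015 301 [0.0911 0.0942 0.097 ]
sock [0.6345 0.1201 0.0377] 0.009 478 [632.3 113.1] 57.9 0.0489
sock [0.6186 0.0239 0.0375] 0.008 444 [616.9  18.2] 57.2 0.0489
sock [ 0.6028 -0.0732  0.0374] 0.0061 460 [603.  -69.6] 51.1 0.0488
bar ((424.4026794433594, -193.67405700683594), (61.41754150390625, 121.02659606933594), 63.785457611083984) 0.027403466329422276
plate ((502.42266845703125, 326.24017333984375), (212.70751953125, 251.7389678955078), 37.997467041015625) 0.05459228762024769
pedal ((582.5770874023438, -325.2574768066406), (101.60777282714844, 140.9270782470703), 83.08198547363281)
base ((610.0032348632812, 17.624221801757812), (426.9401550292969, 366.1581115722656), 67.49461364746094) 0.00996989910482492
side
cup [0.4474 0.1535 0.0283] 0.0017 447 [0.0857 0.0924 0.0956]
cup [0.4243 0.0324 0.0283] 0.0018 396 [0.0856 0.0923 0.0957]
cup [ 0.4147 -0.0761  0.0286] 0.0019 337 [0.0856 0.0917 0.0961]
sock [0.6318 0.1217 0.0371] 0.0092 328 [634.5 113.8] 58.6 0.0486
sock [0.6156 0.024  0.0366] 0.0075 284 [626.7  18.2] 58.3 0.0484
sock [ 0.5987 -0.0732  0.0365] 0.0066 243 [605.4 -70.5] 52.7 0.0488
bar ((421.3013610839844, -194.76394653320312), (64.7547378540039, 124.09886169433594), 62.57434844970703) 0.027477813972460338
plate ((476.08685302734375, 305.6227722167969), (276.0538024902344, 254.9912567138672), 37.24867630004883) 0.05440973124681696
pedal ((579.6388549804688, -326.8343200683594), (105.65203094482422, 144.1063995361328), 82.40337371826172)
base ((606.255126953125, 24.396682739257812), (327.81170654296875, 387.9806213378906), 66.16722106933594) 0.010802230430656118
```

View pics/crop.png

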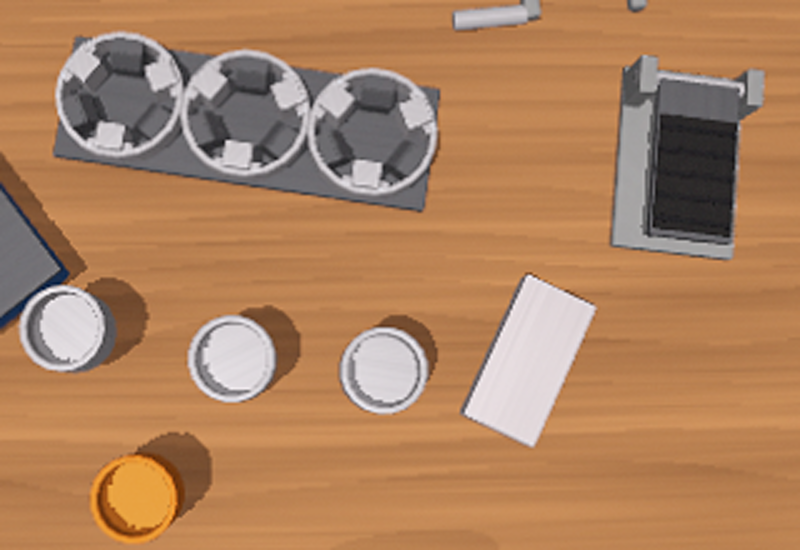

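The enlarged crop confirms it. The crop shows the steel cups at (67,328), (232,358) and (384,370), the orange one at (136,498) excluded, and one bar at (530,360). Heights and radii agree with the sizes given. Now I move over to cup C's side.

>>> {"name": "carry_out", "arguments": {"deltas": [[0.27,-0.3,0,0,1],[0.53,-0.6,0,0,1],[0.8,-0.9,0,0,1]], "force": 100}}

```text
clock: 1.38
position: [0.2915, -0.4103, 0.2534]
ee_rot: [0.983, 0.186, 0.0, 0.0]
ft_force: [1.4, 0.1, -0.1]
grip_width: 1.003
grasp_force: 0.0
```

>>> {"name": "carry_out", "arguments": {"deltas": [[0.27,-0.3,0,0,1],[0.53,-0.6,0,0,1],[0.8,-0.9,0,0,1]]}}

```text
clock: 1.75
position: [0.3537, -0.2407, 0.2536]
ee_rot: [0.983, 0.186, 0.0, 0.001]
ft_force: [0.5, -0.1, -0.0]
grip_width: 1.001
grasp_force: 0.0
```

>>> {"name": "carry_out", "arguments": {"deltas": [[0.27,-0.3,0,0,1],[0.53,-0.6,0,0,1],[0.79,-0.89,0,0,1],[0.79,-0.89,0,0,1]]}}

```text
clock: 2.25
position: [0.4158, -0.0708, 0.2538]
ee_rot: [0.982, 0.19, 0.001, 0.0]
ft_force: [-0.0, -0.7, 0.3]
grip_width: 1.003
grasp_force: 0.0
```

```bash
cat >> h.py <<'E'
def tool(target,yaw_spin=0):
    o=manip.get_obs(); x,y,z,w=o["ee_rot"]; 
    from scipy.spatial.transform import Rotation as R
    M=R.from_quat(o["ee_rot"]).as_matrix(); d=np.asarray(target)-o["position"]
    return (M.T@d/.15).round(3), np.degrees(np.arctan2(M[1,0],M[0,0])).round(1)
def ring(P,k,r=.0495,z0=.046,z1=.054):
    "centre of collet outer ring"
    k=np.array(k,float)
    for _ in range(4):
        Q=P[(P[:,2]>z0)&(P[:,2]<z1)]; R=np.hypot(*(Q[:,:2]-k).T); Q=Q[(R>.043)&(R<.053)]
        if len(Q)<30:return None
        f=lambda p:np.hypot(Q[:,0]-p[0],Q[:,1]-p[1])-p[2]
        s=least_squares(f,[*k,.047],loss="soft_l1",f_scale=.001); k=s.x[:2]
    return s.x.round(4),np.sqrt(np.mean(s.fun**2)).round(4),len(Q)
E
python3 - <<'E'
from h import *
o=manip.get_obs();print(o["joint_pos"].round(2))
for nm in("wrist","top","side"):
    c=camera(nm); P,u,v=cloud(c); 
    if nm=="wrist": save(c,"w1.png"); print((-np.asarray(c["R"]).T@c["t"]).round(3))
    for k in [(.448,.153),(.426,.032),(.416,-.075)]:
        Q=near(P,k,.055,.088,.102)
        if len(Q)>60: print(nm,"cup",circ(Q),len(Q),np.median(Q[:,2]).round(4))
    for k in [(.6335,.119),(.618,.021),(.601,-.075)]: print(nm,"ring",ring(P,k))
E
```

```text
[ 0.69 -0.11 -0.58  1.93 -0.06  1.3  -1.06]
[ 0.478 -0.046  0.375]
wrist cup (array([0.45016516, 0.15147662, 0.02819914]), np.float64(0.0015559407298745603)) 2318 0.0941
wrist cup (array([0.42757537, 0.03118199, 0.02811984]), np.float64(0.0015109338238077394)) 1582 0.0945
wrist cup (array([ 0.41812984, -0.07605927,  0.02801662]), np.float64(0.0015131519885497123)) 1316 0.0947
wrist ring None
wrist ring None
wrist ring (array([ 0.6025, -0.0746,  0.0444]), np.float64(0.0009), 186)
top cup (array([0.44928375, 0.15340773, 0.02858118]), np.float64(0.001531985517545647)) 303 0.094
top cup (array([0.42677198, 0.03228743, 0.02792887]), np.float64(0.0015710797895241604)) 293 0.0944
top ring (array([0.6352, 0.1226, 0.0448]), np.float64(0.0011), 59)
top ring (array([0.6184, 0.0244, 0.0444]), np.float64(0.0011), 51)
top ring None
side cup (array([0.44735174, 0.15337497, 0.02834684]), np.float64(0.0016909470547461498)) 361 0.0934
side cup (array([0.42438002, 0.0321633 , 0.02821432]), np.float64(0.0019278507710366484)) 307 0.0933
side cup (array([ 0.41455134, -0.07619741,  0.02837324]), np.float64(0.0018516556326381966)) 275 0.0931
side ring (array([0.6324, 0.1222, 0.0448]), np.float64(0.001), 50)
side ring (array([0.6166, 0.0221, 0.0451]), np.float64(0.0012), 55)
side ring (array([ 0.6013, -0.0758,  0.0452]), np.float64(0.0012), 39)
```

View pics/w1.png

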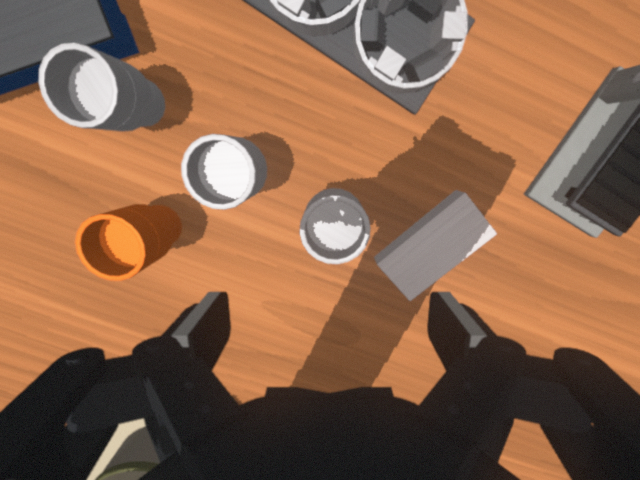

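The wrist view shows cup C at (335,225), cup B at (222,172), cup A at (80,85) next to the plate corner, the orange cup at (115,245), and the bar at (437,247). The fingers clear both the bar and the neighbouring cups. I descend on cup C.

```bash
python3 -c "
from h import *
print(tool((.4175,-.0758,.078)))"
```

```text
(array([0.018, 0.008, 1.169]), np.float64(21.4))
```

>>> {"name": "carry_out", "arguments": {"deltas": [[0.018,0.008,0.3,0,1],[0.018,0.008,0.6,0,1],[0.018,0.008,0.85,0,1],[0.018,0.008,0.85,0,1]]}}

```text
clock: 2.9
position: [0.4157, -0.0759, 0.1239]
ee_rot: [0.983, 0.185, -0.002, -0.001]
ft_force: [-0.2, 0.0, 0.3]
grip_width: 0.997
grasp_force: 0.0
```

>>> {"name": "carry_out", "arguments": {"deltas": [[0,0,0.16,0,1],[0,0,0.318,0,1],[0,0,0.318,0,1],[0,0,0.318,0,0],[0,0,0.318,0,-0.5],[0,0,0.318,0,-1],[0,0,0.318,0,-1],[0,0,0.318,0,-1],[0,0,0.318,0,-1],[0,0,0.318,0,-1]], "force": 100}}

```text
clock: 4.15
position: [0.419, -0.0753, 0.0805]
ee_rot: [0.983, 0.186, 0.001, 0.001]
ft_force: [-4.5, 1.1, 16.7]
grip_width: 0.708
grasp_force: 104.7
```

>>> {"name": "carry_out", "arguments": {"deltas": [[0,0,-0.2,0,-1],[0,0,-0.4,0,-1],[0,0,-0.6,0,-1],[0,0,-0.6,0,-1],[0,0,-0.6,0,-1]]}}

```text
clock: 4.78
position: [0.4172, -0.0751, 0.1675]
ee_rot: [0.983, 0.186, -0.0, 0.0]
ft_force: [1.3, -0.3, -4.1]
grip_width: 0.706
grasp_force: 109.3
```

```bash
python3 - <<'E'
from h import *
o=manip.get_obs();print(o["position"].round(4),o["ft_force"].round(1),o["grasp_force"])
c=camera("wrist"); P,u,v=cloud(c); save(c,"w2.png")
Q=near(P,o["position"][:2],.05,.15,.175)
print(np.percentile(Q[:,2],[5,50,95]) if len(Q) else 0,len(Q)); 
if len(Q)>30: print(circ(Q))
for k in [(.6335,.119),(.618,.021),(.601,-.075)]: print("ring",ring(P,k))
print(tool((.6022,-.0752,.15)))
E
```

```text
[ 0.4172 -0.0751  0.1675] [ 1.3 -0.3 -4.1] 109.3239089101553
[0.15517458 0.15683729 0.17333657] 15358
(array([ 0.4191218 , -0.07468256,  0.02569228]), np.float64(0.008886146783282027))
ring None
ring None
ring None
(array([1.149, 0.453, 0.113]), np.float64(21.5))
```

View pics/w2.png

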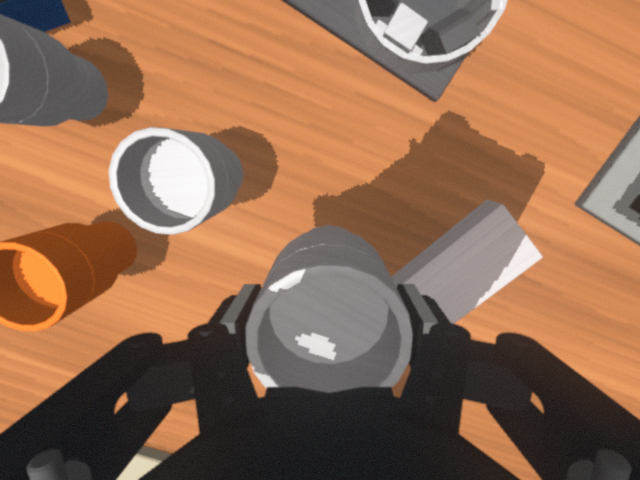

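The cup is held level between the pads at (330,325). I check its rim centre against the TCP while moving over socket0.

>>> {"name": "carry_out", "arguments": {"deltas": [[0.3,0.1,0,0,-1],[0.6,0.25,0,0,-1],[0.75,0.3,0,0,-1]]}}

```text
clock: 5.2
position: [0.5402, -0.076, 0.1663]
ee_rot: [0.983, 0.186, -0.001, -0.001]
ft_force: [-0.2, -0.4, -3.9]
grip_width: 0.704
grasp_force: 109.3
```

```bash
python3 - <<'E'
from h import *
o=manip.get_obs();p=o["position"];print(p.round(4))
c=camera("wrist"); P,u,v=cloud(c)
Q=near(P,p[:2],.05,p[2]+.008,p[2]+.019); r,e=circ(Q); print("rim",r-[*p[:2],0],e,len(Q),np.median(Q[:,2])-p[2])
for k in [(.6335,.119),(.618,.021),(.601,-.075)]: print("ring",ring(P,k))
c=camera("top");P,u,v=cloud(c)
Q=near(P,p[:2],.05,p[2]+.008,p[2]+.019)
if len(Q)>40: r,e=circ(Q); print("top rim",r-[*p[:2],0],e,len(Q))
for k in [(.6335,.119),(.618,.021),(.601,-.075)]: print("ring",ring(P,k))
print(tool((.6022,-.0752,.15)))
E
```

```text
[ 0.5402 -0.076   0.1663]
rim [ 0.000337   -0.00027094  0.02831208] 0.003337662647734584 7185 0.013946312672390188
ring (array([0.6344, 0.1208, 0.0442]), np.float64(0.0007), 221)
ring (array([0.6191, 0.0235, 0.0445]), np.float64(0.0009), 493)
ring (array([ 0.603 , -0.0747,  0.0445]), np.float64(0.0009), 411)
ring (array([0.6352, 0.1222, 0.0446]), np.float64(0.001), 56)
ring (array([0.6182, 0.0248, 0.0444]), np.float64(0.0009), 53)
ring None
(array([0.385, 0.153, 0.108]), np.float64(21.5))
```

>>> {"name": "carry_out", "arguments": {"deltas": [[0.2,0.08,0.05,0,-1],[0.389,0.158,0.1,0,-1],[0.389,0.158,0.1,0,-1],[0.389,0.158,0.1,0,-1]]}}

```text
clock: 5.8
position: [0.6007, -0.0762, 0.1522]
ee_rot: [0.982, 0.186, -0.001, -0.0]
ft_force: [-0.8, 0.4, -3.5]
grip_width: 0.704
grasp_force: 109.4
```

```bash
python3 - <<'E'
from h import *
c=camera("wrist"); P,u,v=cloud(c); o=manip.get_obs();p=o["position"];print(p.round(4))
Q=near(P,p[:2],.05,p[2]+.008,p[2]+.019); r,e=circ(Q); print("rim",r[:2])
for k in [(.6335,.119),(.618,.021),(.601,-.075)]: print("ring",ring(P,k))
print(tool((.6028,-.0755,.12)))
E
```

```text
[ 0.6008 -0.0764  0.1526]
rim [ 0.60095122 -0.07657444]
ring (array([0.6352, 0.1216, 0.0446]), np.float64(0.001), 585)
ring (array([0.6192, 0.0231, 0.0445]), np.float64(0.0009), 452)
ring (array([ 0.6034, -0.0747,  0.0445]), np.float64(0.0009), 270)
(array([ 0.015, -0.   ,  0.218]), np.float64(21.5))
```

>>> {"name": "carry_out", "arguments": {"deltas": [[0.018,0,0.06,0,-1],[0.018,0,0.12,0,-1],[0.018,0,0.17,0,-1],[0.018,0,0.22,0,-1],[0.018,0,0.22,0,-1]]}}

```text
clock: 6.48
position: [0.6039, -0.0754, 0.1193]
ee_rot: [0.982, 0.186, -0.001, -0.0]
ft_force: [0.0, -0.7, -3.8]
grip_width: 0.703
grasp_force: 109.4
```

>>> {"name": "carry_out", "arguments": {"deltas": [[0.018,0,0.01,0.33,-1],[0.018,0,0.02,0.66,-1],[0.018,0,0.028,0.98,-1],[0.018,0,0.035,0.66,-1],[0.018,0,0.042,0.33,-1],[0.018,0,0.049,0,-1],[0.018,0,0.056,-0.33,-1],[0.018,0,0.063,-0.66,-1],[0.018,0,0.07,-0.98,-1],[0.018,0,0.077,-0.66,-1],[0.018,0,0.084,-0.33,-1],[0.018,0,0.091,0,-1],[0.018,0,0.098,0.33,-1],[0.018,0,0.105,0.66,-1],[0.018,0,0.112,0.98,-1],[0.018,0,0.119,0.66,-1],[0.018,0,0.126,0.33,-1],[0.018,0,0.133,0,-1]], "force": 115}}

```text
clock: 8.72
position: [0.607, -0.0742, 0.1017]
ee_rot: [0.982, 0.188, 0.0, 0.0]
ft_force: [-5.8, 2.1, 7.6]
grip_width: 0.702
grasp_force: 126.1
```

>>> {"name": "carry_out", "arguments": {"deltas": [[-0.018,0,0.005,0.33,-1],[-0.018,0,0.012,0.66,-1],[-0.018,0,0.018,0.98,-1],[-0.018,0,0.025,0.66,-1],[-0.018,0,0.032,0.33,-1],[-0.018,0,0.039,0,-1],[-0.018,0,0.046,-0.33,-1],[-0.018,0,0.053,-0.66,-1],[-0.018,0,0.06,-0.98,-1],[-0.018,0,0.066,-0.66,-1],[-0.018,0,0.072,-0.33,-1],[-0.018,0,0.078,0,-1],[-0.018,0,0.082,0.33,-1],[-0.018,0,0.084,0.66,-1],[-0.018,0,0.084,0.33,-1],[-0.018,0,0.084,0,-1]]}}

```text
clock: 10.72
position: [0.6057, -0.0749, 0.0917]
ee_rot: [0.982, 0.188, 0.002, 0.001]
ft_force: [-11.3, 2.1, 26.1]
grip_width: 0.7
grasp_force: 128.3
```

```bash
python3 - <<'E'
from h import *
o=manip.get_obs();p=o["position"];print(p.round(4),o["ft_force"],o["grasp_force"])
c=camera("wrist"); P,u,v=cloud(c)
Q=near(P,p[:2],.05,.095,.12); 
h,b=np.histogram(Q[:,2],25);print(b.round(4)[:-1][h>100],h[h>100])
E
```

```text
[ 0.6057 -0.0749  0.0917] [-11.32000863   2.11327093  26.10755457] 128.32835018634796
[0.095 0.096 0.097 0.098 0.099 0.1   0.101 0.102 0.103 0.104 0.105 0.106
 0.107 0.108 0.109 0.11  0.111 0.112 0.113 0.117 0.118 0.119] [ 434  450  438  456  409  376  364  363  399  726 2258 1885  280  134
  124  123  187  355  110  118  148  168]
```

>>> {"name": "carry_out", "arguments": {"deltas": [[-0.01,0,0.01,0.33,-1],[-0.01,0,0.02,0.66,-1],[-0.01,0,0.02,0.33,-1],[-0.01,0,0.02,0,-1],[-0.01,0,0.02,-0.33,-1],[-0.01,0,0.02,0,-1]]}}

```text
clock: 11.52
position: [0.6066, -0.0741, 0.0915]
ee_rot: [0.982, 0.189, 0.004, 0.001]
ft_force: [-10.9, 4.4, 41.5]
grip_width: 0.706
grasp_force: 128.0
```

>>> {"name": "carry_out", "arguments": {"deltas": [[0,0,-0.04,0,-1],[0,0,-0.04,0,0.5],[0,0,-0.04,0,1],[0,0,-0.04,0,1],[0,0,-0.2,0,1],[0,0,-0.5,0,1],[0,0,-0.8,0,1],[0,0,-0.8,0,1]]}}

```text
clock: 12.52
position: [0.6048, -0.0759, 0.2086]
ee_rot: [0.982, 0.186, 0.003, 0.001]
ft_force: [-0.4, 0.1, -0.7]
grip_width: 1.002
grasp_force: 0.0
```

```bash
cat >> h.py <<'E'
def cups(P,ks,z0,z1):
    for k in ks:
        Q=near(P,k,.055,z0,z1)
        if len(Q)>60: r,e=circ(Q); print("cup",r.round(4),e.round(4),len(Q),np.percentile(Q[:,2],[25,50,75,95]).round(4))
E
python3 - <<'E'
from h import *
for n in("wrist","top"):
    c=camera(n); P,u,v=cloud(c); print(n)
    cups(P,[(.6033,-.0752)],.098,.118)
    cups(P,[(.45,.152),(.427,.032)],.088,.102)
    print(ring(P,(.619,.0235)),ring(P,(.6347,.1215)))
    if n=="top":
        for o in boxes_of("cupA_mid",c): print(np.round(o["position"],3),o["conf"])
print(tool((.4275,.0315,.19)),manip.get_obs()["joint_pos"].round(2))
E
```

```text
wrist
cup [ 0.604  -0.0755  0.028 ] 0.0015 2178 [0.1056 0.1067 0.1074 0.1082]
cup [0.4515 0.1518 0.0283] 0.0015 937 [0.0907 0.0934 0.0945 0.0953]
(array([0.6194, 0.0235, 0.0445]), np.float64(0.0009), 303) (array([0.6355, 0.1214, 0.0446]), np.float64(0.001), 358)
top
cup [ 0.602  -0.0741  0.028 ] 0.0016 95 [0.1049 0.1064 0.1073 0.1087]
cup [0.4493 0.1534 0.0286] 0.0015 300 [0.093  0.0942 0.0951 0.0967]
cup [0.4268 0.0324 0.0279] 0.0016 289 [0.0931 0.0944 0.0955 0.0971]
(array([0.6182, 0.026 , 0.0442]), np.float64(0.0008), 30) (array([0.6351, 0.1223, 0.0446]), np.float64(0.001), 59)
[0.329 0.103 0.068] 0.8
[ 0.596 -0.06   0.083] 0.74
(array([-0.823, -1.095,  0.092]), np.float64(21.5)) [ 0.53  0.39 -0.61  1.55  0.23  1.28 -1.31]
```

Cup C is home: its rim is at 0.106 m, as it should be. Next is cup B.

>>> {"name": "carry_out", "arguments": {"deltas": [[-0.3,-0.35,0,0,1],[-0.6,-0.7,0,0,1],[-0.82,-0.98,0.09,0,1],[-0.82,-0.98,0.09,0,1],[-0.82,-0.98,0.09,0,1]]}}

```text
clock: 13.3
position: [0.4346, 0.0154, 0.1907]
ee_rot: [0.983, 0.186, -0.0, 0.0]
ft_force: [0.4, 0.3, -0.2]
grip_width: 1.003
grasp_force: 0.0
```

```bash
python3 - <<'E'
from h import *
c=camera("wrist"); P,u,v=cloud(c)
cups(P,[(.45,.152),(.427,.032)],.088,.102); print(tool((.4275,.0316,.078)))
E
```

```text
cup [0.4506 0.1519 0.0281] 0.0015 3054 [0.0931 0.0943 0.095  0.0958]
cup [0.428  0.0322 0.028 ] 0.0015 2175 [0.0939 0.0947 0.0952 0.096 ]
(array([-0.008, -0.121,  0.753]), np.float64(21.4))
```

>>> {"name": "carry_out", "arguments": {"deltas": [[-0.008,-0.123,0,0,1],[-0.008,-0.123,0.3,0,1],[-0.008,-0.123,0.6,0,1],[-0.008,-0.123,0.753,0,1],[-0.008,-0.123,0.753,0,1],[-0.008,-0.123,0.753,0,0],[-0.008,-0.123,0.753,0,-0.5],[-0.008,-0.123,0.753,0,-1],[-0.008,-0.123,0.753,0,-1],[-0.008,-0.123,0.753,0,-1],[-0.008,-0.123,0.753,0,-1],[-0.008,-0.123,0.753,0,-1]], "force": 110}}

```text
clock: 14.85
position: [0.428, 0.0329, 0.0802]
ee_rot: [0.983, 0.186, 0.001, 0.001]
ft_force: [-5.5, -0.3, 15.1]
grip_width: 0.711
grasp_force: 116.0
```

>>> {"name": "carry_out", "arguments": {"deltas": [[0,0,-0.2,0,-1],[0,0,-0.4,0,-1],[0,0,-0.6,0,-1],[0.3,0.1,-0.6,0,-1],[0.6,0.2,-0.6,0,-1],[0.6,0.2,-0.6,0,-1],[0.6,0.2,-0.6,0,-1]]}}

```text
clock: 15.72
position: [0.5209, 0.0378, 0.1681]
ee_rot: [0.982, 0.186, -0.0, -0.0]
ft_force: [-0.8, -0.5, -4.0]
grip_width: 0.706
grasp_force: 121.2
```

```bash
cat >> h.py <<'E'
def held(target):
    c=camera("wrist"); P,u,v=cloud(c); o=manip.get_obs();p=o["position"];print(p.round(4),o["grasp_force"])
    Q=near(P,p[:2],.05,p[2]+.008,p[2]+.019); r,e=circ(Q); h,b=np.histogram(Q[:,2]-p[2],11)
    print("rim off",(r[:2]-p[:2]).round(4),r[2].round(4),len(Q),"rim-tcp",b[h.argmax()])
    for k in [(.635,.1213),(.619,.0235)]: print("ring",ring(P,k))
    print(tool(target))
E
python3 -c "
from h import *
held((.6192,.0233,.15))"
```

```text
[0.5207 0.0376 0.1683] 121.20993945747614
rim off [0.001  0.0001] 0.0283 7299 rim-tcp 0.014001770531255448
ring (array([0.6349, 0.122 , 0.0444]), np.float64(0.0008), 302)
ring (array([0.619 , 0.0238, 0.0445]), np.float64(0.0009), 438)
(array([0.576, 0.329, 0.122]), np.float64(21.5))
```

>>> {"name": "carry_out", "arguments": {"deltas": [[0.2,0.1,0.05,0,-1],[0.4,0.22,0.1,0,-1],[0.572,0.325,0.12,0,-1],[0.572,0.325,0.12,0,-1],[0.572,0.325,0.12,0,-1],[0.572,0.325,0.12,0,-1]]}}

```text
clock: 16.52
position: [0.6185, 0.0238, 0.1507]
ee_rot: [0.982, 0.187, 0.0, 0.0]
ft_force: [-0.2, -0.6, -5.2]
grip_width: 0.708
grasp_force: 121.1
```

```bash
python3 -c "
from h import *
held((.6188,.0236,.118))"
```

```text
[0.6186 0.0237 0.1507] 121.13272078335285
rim off [0.0007 0.    ] 0.0282 7353 rim-tcp 0.013998635619535666
ring (array([0.6355, 0.1219, 0.0445]), np.float64(0.0009), 448)
ring (array([0.6198, 0.024 , 0.0444]), np.float64(0.0008), 256)
(array([0.001, 0.001, 0.218]), np.float64(21.5))
```

Aligned. I go down, then twist to and fro.

>>> {"name": "carry_out", "arguments": {"deltas": [[0.002,0,0.08,0,-1],[0.002,0,0.15,0,-1],[0.002,0,0.2,0,-1],[0.002,0,0.22,0,-1],[0.002,0,0.22,0,-1]], "force": 115}}

```text
clock: 17.2
position: [0.6195, 0.0238, 0.1169]
ee_rot: [0.982, 0.186, -0.0, -0.0]
ft_force: [0.5, -0.2, -4.8]
grip_width: 0.702
grasp_force: 124.7
```

>>> {"name": "carry_out", "arguments": {"deltas": [[0,0,0.01,0.33,-1],[0,0,0.02,0.66,-1],[0,0,0.028,0.98,-1],[0,0,0.035,0.66,-1],[0,0,0.042,0.33,-1],[0,0,0.049,0,-1],[0,0,0.056,-0.33,-1],[0,0,0.063,-0.66,-1],[0,0,0.07,-0.98,-1],[0,0,0.077,-0.66,-1],[0,0,0.084,-0.33,-1],[0,0,0.091,0,-1],[0,0,0.098,0.33,-1],[0,0,0.105,0.66,-1],[0,0,0.112,0.98,-1],[0,0,0.119,0.66,-1],[0,0,0.126,0.33,-1],[0,0,0.133,0,-1]]}}

```text
clock: 19.45
position: [0.6207, 0.0244, 0.0993]
ee_rot: [0.982, 0.189, 0.002, -0.0]
ft_force: [-2.6, 1.4, 5.0]
grip_width: 0.703
grasp_force: 126.3
```

>>> {"name": "carry_out", "arguments": {"deltas": [[0,0,0.007,0.33,-1],[0,0,0.014,0.66,-1],[0,0,0.02,0.98,-1],[0,0,0.027,0.66,-1],[0,0,0.034,0.33,-1],[0,0,0.041,0,-1],[0,0,0.048,-0.33,-1],[0,0,0.055,-0.66,-1],[0,0,0.062,-0.98,-1],[0,0,0.069,-0.66,-1],[0,0,0.075,-0.33,-1],[0,0,0.08,0,-1],[0,0,0.084,0.33,-1],[0,0,0.088,0.66,-1],[0,0,0.09,0.33,-1],[0,0,0.09,0,-1],[0,0,0.09,-0.33,-1],[0,0,0.09,0,-1]]}}

```text
clock: 21.7
position: [0.6223, 0.0254, 0.0911]
ee_rot: [0.982, 0.188, 0.004, 0.001]
ft_force: [-20.6, -2.3, 49.3]
grip_width: 0.698
grasp_force: 129.8
```

>>> {"name": "carry_out", "arguments": {"deltas": [[-0.01,0,-0.04,0,-1],[-0.01,0,-0.04,0,0.5],[-0.01,0,-0.04,0,1],[-0.01,0,-0.04,0,1],[-0.01,0,-0.2,0,1],[-0.01,0,-0.5,0,1],[-0.01,0,-0.8,0,1],[-0.01,0,-0.8,0,1]]}}

```text
clock: 22.7
position: [0.6199, 0.0235, 0.2076]
ee_rot: [0.982, 0.186, 0.003, 0.001]
ft_force: [0.8, 0.5, -0.9]
grip_width: 1.0
grasp_force: 0.0
```

```bash
python3 - <<'E'
from h import *
for n in("wrist","top"):
    c=camera(n); P,u,v=cloud(c); print(n)
    cups(P,[(.6033,-.0752),(.619,.0235)],.098,.118)
    cups(P,[(.45,.152)],.088,.102)
    print(ring(P,(.6347,.1215)))
print(tool((.4500,.1525,.20)),manip.get_obs()["joint_pos"].round(2))
E
```

```text
wrist
cup [ 0.6041 -0.0745  0.0282] 0.0015 1623 [0.1043 0.1069 0.1076 0.1083]
cup [0.6196 0.0239 0.0279] 0.0015 2193 [0.1056 0.1067 0.1073 0.1081]
cup [0.4494 0.1527 0.0309] 0.0014 495 [0.0912 0.0936 0.0946 0.0955]
(array([0.6355, 0.122 , 0.0445]), np.float64(0.0009), 301)
top
cup [0.4494 0.1534 0.0286] 0.0015 295 [0.093  0.094  0.0953 0.097 ]
(array([0.6344, 0.1233, 0.0444]), np.float64(0.0008), 31)
(array([-0.727, -1.214,  0.023]), np.float64(21.5)) [ 0.43  0.44 -0.71  1.52  0.29  1.29 -1.51]
```

Cups C and B are home, both with rims at 0.106. Now cup A, with the fingers turned parallel to the nearby plate edge.

>>> {"name": "carry_out", "arguments": {"deltas": [[-0.24,-0.33,0,0,1],[-0.48,-0.66,0,0,1],[-0.73,-1.0,0,0,1],[-0.73,-1.0,0,-0.24,1],[-0.73,-1.0,0,-0.48,1],[-0.73,-1.0,0,-0.48,1]]}}

```text
clock: 23.55
position: [0.4607, 0.1223, 0.2026]
ee_rot: [0.952, 0.308, -0.001, -0.0]
ft_force: [-1.1, 0.1, -0.3]
grip_width: 1.001
grasp_force: 0.0
```

```bash
python3 - <<'E'
from h import *
c=camera("wrist"); P,u,v=cloud(c); save(c,"w3.png")
cups(P,[(.45,.152)],.088,.102); print(tool((.4500,.1525,.078)),manip.get_obs()["joint_pos"].round(2))
Q=near(P,(.45,.15),.1,.05,.06);  print("plate pts near",Q[np.argsort(np.hypot(*(Q[:,:2]-[.45,.1525]).T))[::40]][:12].round(3))
E
```

```text
cup [0.4509 0.1535 0.028 ] 0.0015 2014 [0.0939 0.0947 0.0953 0.096 ]
(array([ 0.06 , -0.205,  0.832]), np.float64(35.7)) [ 0.47  0.11 -0.86  1.87  0.09  1.2  -1.37]
plate pts near [[0.469 0.129 0.05 ]
 [0.48  0.159 0.059]
 [0.476 0.169 0.052]
 [0.486 0.178 0.055]
 [0.489 0.175 0.055]
 [0.478 0.189 0.054]
 [0.482 0.187 0.055]
 [0.478 0.191 0.057]
 [0.488 0.181 0.054]
 [0.493 0.175 0.055]
 [0.492 0.178 0.056]
 [0.47  0.198 0.056]]
```

>>> {"name": "carry_out", "arguments": {"deltas": [[0.063,-0.207,0,0,1],[0.063,-0.207,0.3,0,1],[0.063,-0.207,0.6,0,1],[0.063,-0.207,0.825,0,1],[0.063,-0.207,0.825,0,1],[0.063,-0.207,0.825,0,0],[0.063,-0.207,0.825,0,-0.5],[0.063,-0.207,0.825,0,-1],[0.063,-0.207,0.825,0,-1],[0.063,-0.207,0.825,0,-1],[0.063,-0.207,0.825,0,-1],[0.063,-0.207,0.825,0,-1]], "force": 110}}

```text
clock: 25.1
position: [0.4518, 0.1541, 0.0822]
ee_rot: [0.951, 0.308, 0.001, 0.0]
ft_force: [-4.7, 0.2, 10.4]
grip_width: 0.709
grasp_force: 116.6
```

>>> {"name": "carry_out", "arguments": {"deltas": [[0,0,-0.2,0,-1],[0,0,-0.4,0,-1],[0,0,-0.6,0,-1],[0.25,0.2,-0.6,0,-1],[0.5,0.4,-0.6,0,-1],[0.5,0.4,-0.6,0.24,-1],[0.5,0.4,-0.6,0.48,-1],[0.5,0.4,-0.6,0.48,-1]]}}

```text
clock: 26.1
position: [0.5467, 0.1486, 0.1706]
ee_rot: [0.982, 0.186, 0.0, 0.0]
ft_force: [-0.1, -0.4, -5.8]
grip_width: 0.7
grasp_force: 121.4
```

```bash
python3 -c "
from h import *
held((.6351,.1217,.15));print(manip.get_obs()['joint_pos'].round(2))"
```

```text
[0.5467 0.1486 0.1705] 121.41235349365161
rim off [ 0.0004 -0.0003] 0.0284 6954 rim-tcp 0.011999261458759944
ring (array([0.6354, 0.1226, 0.0446]), np.float64(0.0009), 419)
ring (array([0.6198, 0.024 , 0.0447]), np.float64(0.001), 302)
(array([0.482, 0.383, 0.137]), np.float64(21.6))
[ 0.31  0.37 -0.79  1.69  0.28  1.2  -1.75]
```

>>> {"name": "carry_out", "arguments": {"deltas": [[0.16,0.13,0.05,0,-1],[0.32,0.26,0.1,0,-1],[0.482,0.381,0.12,0,-1],[0.482,0.381,0.12,0,-1],[0.482,0.381,0.12,0,-1],[0.482,0.381,0.12,0,-1]]}}

```text
clock: 26.9
position: [0.6343, 0.1224, 0.1523]
ee_rot: [0.982, 0.187, 0.0, 0.0]
ft_force: [-0.8, 0.2, -5.0]
grip_width: 0.705
grasp_force: 121.4
```

```bash
python3 -c "
from h import *
held((.6351,.1221,.12));print(manip.get_obs()['joint_pos'].round(2))"
```

```text
[0.6344 0.1224 0.1523] 121.37160939444584
rim off [ 0.0003 -0.0003] 0.0284 6921 rim-tcp 0.011994861352258177
ring (array([0.6354, 0.1227, 0.0445]), np.float64(0.0009), 267)
ring (array([0.6189, 0.0243, 0.0452]), np.float64(0.001), 250)
(array([0.004, 0.003, 0.216]), np.float64(21.6))
[ 0.26  0.55 -0.72  1.49  0.37  1.24 -1.7 ]
```

>>> {"name": "carry_out", "arguments": {"deltas": [[0.004,0,0.08,0,-1],[0.004,0,0.15,0,-1],[0.004,0,0.2,0,-1],[0.004,0,0.216,0,-1],[0.004,0,0.216,0,-1]], "force": 115}}

```text
clock: 27.58
position: [0.6354, 0.1223, 0.1194]
ee_rot: [0.982, 0.186, -0.0, -0.0]
ft_force: [0.1, -0.4, -6.0]
grip_width: 0.699
grasp_force: 124.8
```

>>> {"name": "carry_out", "arguments": {"deltas": [[0,0,0.01,0.33,-1],[0,0,0.02,0.66,-1],[0,0,0.028,0.98,-1],[0,0,0.035,0.66,-1],[0,0,0.042,0.33,-1],[0,0,0.049,0,-1],[0,0,0.056,-0.33,-1],[0,0,0.063,-0.66,-1],[0,0,0.07,-0.98,-1],[0,0,0.077,-0.66,-1],[0,0,0.084,-0.33,-1],[0,0,0.091,0,-1],[0,0,0.098,0.33,-1],[0,0,0.105,0.66,-1],[0,0,0.112,0.98,-1],[0,0,0.119,0.66,-1],[0,0,0.126,0.33,-1],[0,0,0.133,0,-1]]}}

```text
clock: 29.82
position: [0.6371, 0.1227, 0.1023]
ee_rot: [0.982, 0.188, 0.002, -0.0]
ft_force: [-1.2, 0.4, 6.8]
grip_width: 0.7
grasp_force: 125.9
```

>>> {"name": "carry_out", "arguments": {"deltas": [[0,0,0.007,0.33,-1],[0,0,0.014,0.66,-1],[0,0,0.02,0.98,-1],[0,0,0.027,0.66,-1],[0,0,0.034,0.33,-1],[0,0,0.041,0,-1],[0,0,0.048,-0.33,-1],[0,0,0.055,-0.66,-1],[0,0,0.062,-0.98,-1],[0,0,0.069,-0.66,-1],[0,0,0.075,-0.33,-1],[0,0,0.08,0,-1],[0,0,0.084,0.33,-1],[0,0,0.088,0.66,-1],[0,0,0.09,0.33,-1],[0,0,0.09,0,-1],[0,0,0.09,-0.33,-1],[0,0,0.09,0,-1]]}}

```text
clock: 32.08
position: [0.6386, 0.1241, 0.0931]
ee_rot: [0.982, 0.188, 0.005, -0.0]
ft_force: [-11.1, -1.8, 37.3]
grip_width: 0.701
grasp_force: 129.1
```

>>> {"name": "carry_out", "arguments": {"deltas": [[-0.01,0,-0.035,0,-1],[-0.01,0,-0.035,0,0.5],[-0.01,0,-0.035,0,1],[-0.01,0,-0.035,0,1],[-0.01,0,-0.2,0,1],[-0.01,0,-0.5,0,1],[-0.01,0,-0.8,0,1],[-0.01,0,-0.8,0,1]]}}

```text
clock: 33.08
position: [0.6357, 0.1224, 0.2102]
ee_rot: [0.982, 0.186, 0.003, 0.0]
ft_force: [0.3, -0.7, -1.1]
grip_width: 0.998
grasp_force: 0.0
```

```bash
python3 - <<'E'
from h import *
for n in("wrist","top"):
    c=camera(n); P,u,v=cloud(c); print(n)
    cups(P,[(.6033,-.0752),(.619,.0235),(.635,.1221)],.098,.118)
    if n=="top":
        Q=near(P,(.425,-.19),.1,.02,.036); r=cv2.minAreaRect(np.float32(Q[:,:2]*1000)); print("bar",r,np.median(Q[:,2]))
        Q=near(P,(.5,.335),.2,.045,.062); print("plate",cv2.boxPoints(cv2.minAreaRect(np.float32(Q[:,:2]*1000))))
        Q=near(P,(.55,.42),.15,.07,.3); print("gauge",Q.min(0),Q.max(0))
print(tool((.4200,-.15,.25)),manip.get_obs()["joint_pos"].round(2))
E
```

```text
wrist
cup [ 0.604  -0.0752  0.0293] 0.0014 601 [0.1022 0.1062 0.1075 0.1085]
cup [0.6196 0.0249 0.0282] 0.0015 1571 [0.1044 0.1067 0.1074 0.1082]
cup [0.6357 0.1221 0.028 ] 0.0015 2150 [0.1056 0.1068 0.1074 0.1082]
top
cup [ 0.6023 -0.0743  0.0282] 0.0016 323 [0.1048 0.1062 0.1074 0.109 ]
cup [0.6175 0.0253 0.0287] 0.0016 124 [0.1042 0.1061 0.1072 0.1091]
bar ((424.43267822265625, -193.80392456054688), (61.217063903808594, 121.27386474609375), 63.46161651611328) 0.027424151361404234
plate [[341.2987  360.4173 ]
 [495.3957  162.21745]
 [663.1071  292.61017]
 [509.01013 490.81   ]]
gauge [0.46553834 0.39410327 0.07022591] [0.54946389 0.48077106 0.2998201 ]
(array([-1.991,  1.162, -0.294]), np.float64(21.5)) [ 0.27  0.51 -0.74  1.43  0.34  1.33 -1.68]
```

All three cups sit home with rims at 0.106. Now the bar: I take it across its width near the far end, then tip it up around the pads.

>>> {"name": "carry_out", "arguments": {"deltas": [[-0.31,0.28,0,0,1],[-0.63,0.56,0,0,1],[-0.94,0.83,0,0,1]]}}

```text
clock: 33.55
position: [0.5469, -0.0472, 0.2043]
ee_rot: [0.983, 0.186, -0.001, -0.0]
ft_force: [0.1, -1.4, 0.7]
grip_width: 1.002
grasp_force: 0.0
```

>>> {"name": "carry_out", "arguments": {"deltas": [[-0.31,0.28,0,0.3,1],[-0.63,0.56,0,0.6,1],[-0.94,0.83,0,0.9,1],[-0.94,0.83,0,1,1]]}}

```text
clock: 34.05
position: [0.4595, -0.2179, 0.2044]
ee_rot: [0.997, -0.08, -0.002, 0.0]
ft_force: [1.2, 0.9, 0.4]
grip_width: 1.002
grasp_force: 0.0
```

>>> {"name": "carry_out", "arguments": {"deltas": [[0,0,0,0.3,1],[0,0,0,0.6,1],[0,0,0,0.6,1],[0,0,0,0.6,1]], "force": 25}}

```text
clock: 34.55
position: [0.4628, -0.2126, 0.2054]
ee_rot: [0.974, -0.228, -0.001, -0.0]
ft_force: [1.0, 0.2, 1.1]
grip_width: 1.004
grasp_force: 0.0
```

```bash
python3 - <<'E'
from h import *
c=camera("wrist"); P,u,v=cloud(c); save(c,"w4.png")
Q=near(P,(.425,-.195),.1,.02,.036); r=cv2.minAreaRect(np.float32(Q[:,:2]*1000)); print("bar",r,np.median(Q[:,2]),cv2.boxPoints(r))
o=manip.get_obs();print(o["position"].round(4),o["joint_pos"].round(2)); print(tool((.4635,-.2142,.03)))
E
```

```text
bar ((425.0815124511719, -194.2826690673828), (60.13108825683594, 119.99282836914062), 63.53224182128906) 0.028012020772239805 [[ 357.97357 -194.45685]
 [ 465.3894  -247.93695]
 [ 492.18945 -194.10849]
 [ 384.77362 -140.62839]]
[ 0.4628 -0.2126  0.2055] [ 0.86  0.15 -0.56  1.8   0.09  1.21 -1.76]
(array([0.01 , 0.007, 1.17 ]), np.float64(-26.4))
```

View pics/w4.png

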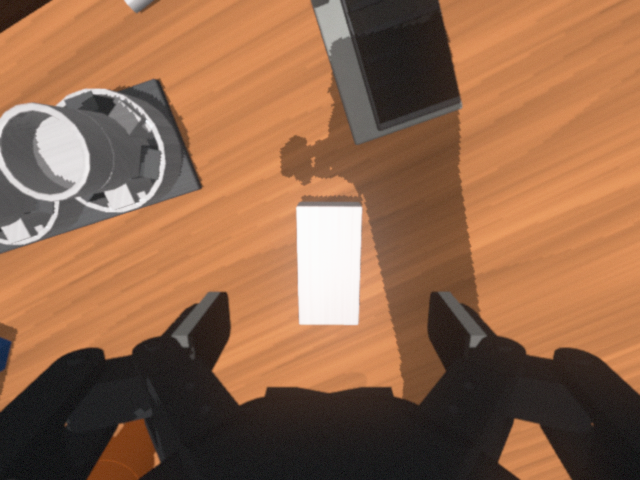

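The wrist view shows the bar square between the open fingers, centred at (329,265), with pads at (205,330) and (455,330). I descend to its far end.

>>> {"name": "carry_out", "arguments": {"deltas": [[0.008,0.003,0.3,0,1],[0.008,0.003,0.6,0,1],[0.008,0.003,0.9,0,1],[0.008,0.003,0.95,0,1],[0.008,0.003,0.95,0,1]]}}

```text
clock: 35.22
position: [0.4644, -0.2138, 0.0643]
ee_rot: [0.973, -0.229, 0.0, -0.0]
ft_force: [0.1, 0.1, 0.6]
grip_width: 0.999
grasp_force: 0.0
```

>>> {"name": "carry_out", "arguments": {"deltas": [[0,0,0.1,0,1],[0,0,0.2,0,1],[0,0,0.22,0,1],[0,0,0.22,0,0],[0,0,0.22,0,-0.5],[0,0,0.22,0,-1],[0,0,0.22,0,-1],[0,0,0.22,0,-1],[0,0,0.22,0,-1],[0,0,0.22,0,-1]]}}

```text
clock: 36.48
position: [0.4643, -0.2137, 0.031]
ee_rot: [0.973, -0.229, 0.0, 0.0]
ft_force: [-0.2, 1.6, 5.9]
grip_width: 0.693
grasp_force: 28.6
```

>>> {"name": "carry_out", "arguments": {"deltas": [[-0.02,0,-0.09,0,-1],[-0.047,0,-0.175,0,-1],[-0.09,0,-0.255,0,-1],[-0.139,0,-0.331,0,-1],[-0.2,0,-0.398,0,-1],[-0.267,0,-0.458,0,-1],[-0.345,0,-0.508,0,-1],[-0.424,0,-0.548,0,-1],[-0.424,0,-0.548,0,-1]]}}

```text
clock: 37.6
position: [0.4064, -0.1852, 0.1132]
ee_rot: [0.973, -0.229, 0.0, 0.0]
ft_force: [-0.4, -0.3, -5.9]
grip_width: 0.698
grasp_force: 28.5
```

```bash
cat >> h.py <<'E'
def bar_side():
    c=camera("side"); P,u,v=cloud(c); o=manip.get_obs(); p=o["position"]
    rs=outline_of("barA_mid",c)
    for r in rs[:2]:
        Q,_,_=cloud(c,r["region"]); print(r["conf"],len(Q),Q.mean(0).round(3),Q.min(0).round(3),Q.max(0).round(3))
    return c
E
python3 - <<'E'
from h import *
o=manip.get_obs();print(o["position"].round(4),o["ft_force"].round(1),o["grasp_force"])
c=bar_side(); u,v=map(int,proj(c,o["position"])); print(u,v)
i=c["img"][max(0,v-110):v+110,u-150:u+150,::-1]; cv2.imwrite("pics/s1.png",cv2.resize(i,None,fx=2.5,fy=2.5))
E
```

```text
[ 0.4064 -0.1852  0.1132] [-0.4 -0.3 -5.9] 28.51894587278366
0.91 1514 [ 0.358 -0.154  0.099] [ 0.3   -0.227 -0.003] [ 0.434 -0.111  0.113]
421 205
```

View pics/s1.png

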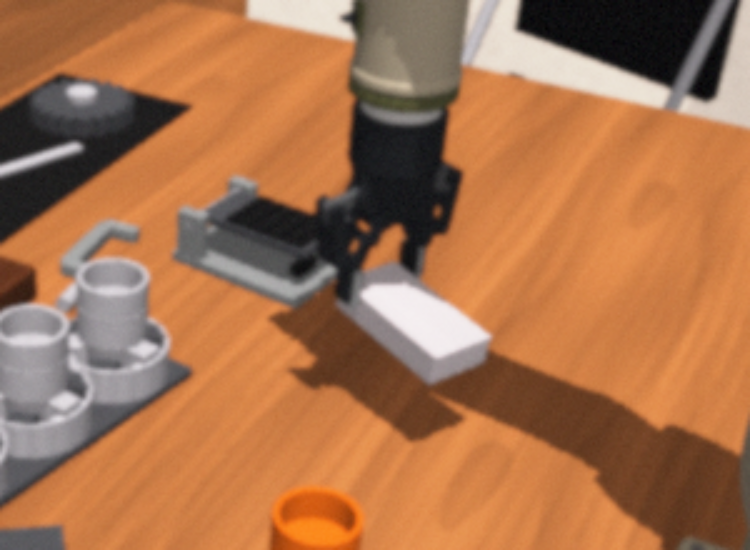

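The crop shows the bar still level in the grip at (410,325): 25 N holds it too firmly to pivot. I try the minimum grip with a brisk lift.

>>> {"name": "carry_out", "arguments": {"deltas": [[0.2,0,0,0,-1],[0.4,0,0,0,-1],[0.4,0,0,0,-1],[0.4,0,-0.4,0,-1],[0.4,0,-0.6,0,-1],[0.4,0,-0.2,0,-1],[0.4,0,-0.2,0,-1],[0.4,0,-0.6,0,-1],[0.4,0,-0.6,0,-1]], "force": 20}}

```text
clock: 38.83
position: [0.4634, -0.2126, 0.2078]
ee_rot: [0.973, -0.229, 0.004, 0.001]
ft_force: [1.2, -0.3, -7.1]
grip_width: 0.696
grasp_force: 27.0
```

```bash
python3 - <<'E'
from h import *
o=manip.get_obs();print(o["position"].round(4),o["ft_force"].round(1),o["torque"].round(2),o["grasp_force"])
c=bar_side()
E
```

```text
[ 0.4634 -0.2126  0.2078] [ 1.2 -0.3 -7.1] [-0.14 -0.3   0.01] 26.989715695381165
```

```bash
cat >> h.py <<'E'
from scipy.spatial.transform import Rotation
def bar_pitch():
    "pitch of bar about tool y, from points (tool frame) of all cameras"
    for n in("side","top","wrist"):
        c=camera(n); o=manip.get_obs(); M=Rotation.from_quat(o["ee_rot"]).as_matrix()
        P,u,v=cloud(c); P=P[P[:,2]>.062 if o["position"][0]>.0 and o["position"][1]>.15 else P[:,2]>.006]
        T=(P-o["position"])@M
        T=T[(np.abs(T[:,1])<.027)&(T[:,0]>-.14)&(T[:,0]<.06)&(T[:,2]>-.03)&(T[:,2]<.13)&(np.hypot(T[:,0],T[:,2])<.14)]
        if len(T)<50: print(n,len(T)); continue
        X=T[:,[0,2]]*1000; print(n,len(T),cv2.minAreaRect(np.float32(X)), "ext",X.min(0).round(),X.max(0).round())
E
python3 -c "
from h import *
bar_pitch()"
```

```text
side 1292 ((-8.404420852661133, 53.92163848876953), (35.60968780517578, 121.05840301513672), 28.687124252319336) ext [-50.  -6.] [ 32. 112.]
top 980 ((-15.410198211669922, 49.54472351074219), (24.584218978881836, 124.17317199707031), 42.231929779052734) ext [-49.   9.] [ 35. 104.]
wrist 10310 ((-5.680952072143555, 52.86494827270508), (27.88109588623047, 118.20560455322266), 29.036691665649414) ext [-46.  -5.] [34. 98.]
```

The brisk lift worked: the bar now hangs 29° off vertical. Two more bounces.

>>> {"name": "carry_out", "arguments": {"deltas": [[0,0,0.4,0,-1],[0,0,0.4,0,-1],[0,0,0,0,-1],[0,0,0.4,0,-1],[0,0,0.4,0,-1],[0,0,0,0,-1],[0,0,0.4,0,-1],[0,0,0.4,0,-1],[0,0,0,0,-1],[0,0,0,0,-1],[0,0,0,0,-1]]}}

```text
clock: 40.45
position: [0.4609, -0.2121, 0.2035]
ee_rot: [0.973, -0.229, 0.0, 0.0]
ft_force: [0.2, 1.0, -6.8]
grip_width: 0.692
grasp_force: 27.8
```

```bash
python3 -c "
from h import *
bar_pitch();o=manip.get_obs();print(o['position'],o['grasp_force'])"
```

```text
side 1206 ((8.677007675170898, 44.934329986572266), (45.81062698364258, 149.03424072265625), 6.799177169799805) ext [-22. -30.] [ 36. 119.]
top 521 ((-1.3838577270507812, 55.703128814697266), (20.4261417388916, 127.51290893554688), 25.640277862548828) ext [-21.   2.] [ 35. 118.]
wrist 9840 ((15.193479537963867, 32.50416946411133), (27.96196937561035, 68.58194732666016), 12.031121253967285) ext [ 8. -3.] [36. 69.]
[ 0.46009164 -0.21188182  0.20190051] 27.815947830677032
```

The bar is now about 12° off vertical and held by only part of the pads. I set it down on the bench here, square it up with a small sideways move, and regrip it centred.

>>> {"name": "carry_out", "arguments": {"deltas": [[0,0,0.2,0,-1],[0,0,0.4,0,-1],[0,0,0.5,0,-1],[0,0,0.53,0,-1],[0,0,0.55,0,-1],[0,0,0.55,0,-1]]}}

```text
clock: 41.35
position: [0.4615, -0.2123, 0.1213]
ee_rot: [0.973, -0.229, 0.001, 0.0]
ft_force: [-0.5, 0.2, -3.2]
grip_width: 0.693
grasp_force: 28.0
```

```bash
python3 -c "
from h import *
bar_pitch();o=manip.get_obs();print(o['position'],o['ft_force'],o['grasp_force'])"
```

```text
side 1100 ((5.876154899597168, 50.21233367919922), (46.68153762817383, 135.2647247314453), 7.736233711242676) ext [-25. -20.] [ 35. 115.]
top 373 ((-0.15029335021972656, 55.469093322753906), (17.87156867980957, 124.528564453125), 26.375905990600586) ext [-21.   3.] [ 35. 115.]
wrist 9734 ((21.83439064025879, 1.5378003120422363), (27.940494537353516, 5.156260013580322), 14.905789375305176) ext [ 8. -3.] [36.  8.]
[ 0.46134945 -0.21224606  0.12117749] [-0.06673129  0.79870601 -0.22421085] 28.286219537258148
```

>>> {"name": "carry_out", "arguments": {"deltas": [[-0.03,0,0.02,0,-1],[-0.06,0,0.03,0,-1],[-0.09,0,0.04,0,-1],[-0.12,0,0.045,0,-1],[-0.15,0,0.05,0,-1],[-0.175,0,0.05,0,-1],[-0.175,0,0.05,0,-1]]}}

```text
clock: 42.38
position: [0.4397, -0.2008, 0.1157]
ee_rot: [0.973, -0.229, 0.003, 0.001]
ft_force: [-0.9, 3.2, 17.9]
grip_width: 0.695
grasp_force: 30.6
```

```bash
python3 -c "
from h import *
bar_pitch();o=manip.get_obs();print(o['position'],o['ft_force'],o['grasp_force'])"
```

```text
side 971 ((12.539239883422852, 44.66669845581055), (129.55299377441406, 46.021827697753906), 88.9452133178711) ext [-11. -20.] [ 35. 110.]
top 27
wrist 14096 ((19.26244354248047, 51.32408905029297), (28.574230194091797, 116.0230484008789), 2.545093297958374) ext [ 7. -7.] [ 36. 110.]
[ 0.43985858 -0.20092347  0.11577065] [-1.21610903  2.46133541 18.24107073] 30.587485134601593
```

>>> {"name": "carry_out", "arguments": {"deltas": [[0,0,-0.01,0,-1],[0,0,-0.012,0,0.5],[0,0,-0.012,0,1],[0,0,-0.012,0,1],[0,0,-0.012,0,1]]}}

```text
clock: 43.15
position: [0.4371, -0.2004, 0.1144]
ee_rot: [0.973, -0.229, -0.0, -0.0]
ft_force: [-0.6, -0.5, 0.0]
grip_width: 0.999
grasp_force: 0.0
```

```bash
python3 -c "
from h import *
bar_pitch();o=manip.get_obs();print(o['position'],o['ft_force'],o['grasp_force'],tool((0,0,0)))"
```

```text
side 1012 ((14.699967384338379, 49.80720520019531), (116.86309814453125, 32.454769134521484), 88.8550796508789) ext [-2. -9.] [ 31. 108.]
top 15
wrist 14735 ((33.52419662475586, 47.2750244140625), (117.43590545654297, 27.93275260925293), 77.20116424560547) ext [ 7. -8.] [ 36. 108.]
[ 0.43716582 -0.20038647  0.11449555] [-0.16897398 -0.5407284   0.36550259] 0.0 (array([-3.204,  0.106,  0.764]), np.float64(-26.5))
```

The bar stands on its short end on the bench, top at 0.12 m. I centre the pads on it and regrip firmly.

>>> {"name": "carry_out", "arguments": {"deltas": [[0.06,0,0,0,1],[0.13,0,0.05,0,1],[0.13,0,0.1,0,1],[0.13,0,0.1,0,0.5],[0.13,0,0.1,0,0],[0.13,0,0.1,0,-1],[0.13,0,0.1,0,-1],[0.13,0,0.1,0,-1],[0.13,0,0.1,0,-1],[0.13,0,0.1,0,-1]], "force": 70}}

```text
clock: 44.55
position: [0.4545, -0.2091, 0.0994]
ee_rot: [0.973, -0.229, -0.0, 0.0]
ft_force: [0.1, -0.7, -5.4]
grip_width: 0.693
grasp_force: 76.5
```

>>> {"name": "carry_out", "arguments": {"deltas": [[0,0,-0.25,0,-1],[0,0,-0.5,0,-1],[0,0,-0.6,0,-1],[0,0,-0.6,0,-1]]}}

```text
clock: 45.05
position: [0.4548, -0.2094, 0.1897]
ee_rot: [0.973, -0.23, 0.001, 0.0]
ft_force: [-0.4, -0.1, -6.1]
grip_width: 0.693
grasp_force: 79.8
```

```bash
python3 -c "
from h import *
bar_pitch();o=manip.get_obs();print(o['position'],o['ft_force'],o['grasp_force'],tool((.49,.27,.2)),o['joint_pos'].round(2))"
```

```text
side 1211 ((-0.9105186462402344, 37.81278610229492), (33.48725891113281, 125.03495788574219), 1.5570626258850098) ext [-19. -25.] [ 16. 100.]
top 296 ((-13.723063468933105, 37.7370719909668), (3.3005452156066895, 121.0844955444336), 1.3616228103637695) ext [-15. -23.] [-11.  98.]
wrist 21039 ((13.694104194641113, 35.231101989746094), (123.49056243896484, 28.620113372802734), 76.72613525390625) ext [-14. -23.] [16. 99.]
[ 0.45381384 -0.20884556  0.18788642] [ 0.43582127  0.25994062 -6.65809672] 79.7648549079895 (array([-1.21 , -2.964, -0.078]), np.float64(-26.5)) [ 0.89  0.15 -0.59  1.84  0.09  1.17 -1.77]
```

Held upright and centred, bottom 99 mm below the TCP. I turn the wrist back (to keep joint 7 in range) and carry it to the plate.

>>> {"name": "carry_out", "arguments": {"deltas": [[0,0,-0.1,-0.33,-1],[0,0,-0.1,-0.66,-1],[0,0,-0.1,-0.99,-1],[0,0,-0.1,-1,-1]]}}

```text
clock: 45.7
position: [0.4541, -0.2089, 0.2033]
ee_rot: [1.0, 0.03, -0.001, -0.001]
ft_force: [-0.5, -0.1, -6.3]
grip_width: 0.693
grasp_force: 79.6
```

>>> {"name": "carry_out", "arguments": {"deltas": [[0,0,0,-0.33,-1],[0,0,0,-0.66,-1],[0,0,0,-0.99,-1],[0,0,0,-1,-1],[0,0,0,-1,-1]]}}

```text
clock: 46.32
position: [0.4545, -0.209, 0.2042]
ee_rot: [0.958, 0.285, -0.0, -0.0]
ft_force: [0.5, -0.5, -7.0]
grip_width: 0.69
grasp_force: 79.5
```

>>> {"name": "carry_out", "arguments": {"deltas": [[0.16,-0.2,0,0,-1],[0.32,-0.4,0,0,-1],[0.48,-0.6,0,0,-1],[0.66,-0.84,0,0,-1],[0.66,-0.84,0,0,-1]]}}

```text
clock: 46.95
position: [0.468, -0.0454, 0.2048]
ee_rot: [0.957, 0.289, 0.0, -0.0]
ft_force: [-0.3, 0.4, -5.9]
grip_width: 0.696
grasp_force: 79.5
```

>>> {"name": "carry_out", "arguments": {"deltas": [[0.16,-0.2,0,0,-1],[0.32,-0.4,0,0,-1],[0.48,-0.6,0,0,-1],[0.66,-0.84,0,0,-1],[0.66,-0.84,0,0,-1]]}}

```text
clock: 47.58
position: [0.4805, 0.1139, 0.2047]
ee_rot: [0.957, 0.289, 0.0, -0.001]
ft_force: [-0.3, -0.6, -7.2]
grip_width: 0.693
grasp_force: 79.6
```

```bash
python3 -c "
from h import *
bar_pitch();o=manip.get_obs();print(o['position'],o['ft_force'],o['grasp_force'],tool((.495,.27,.165)),o['joint_pos'].round(2))"
```

```text
side 63 ((-0.5482902526855469, 36.657615661621094), (26.4285831451416, 117.18962097167969), 0.12134232372045517) ext [-14. -22.] [13. 95.]
top 68 ((-13.560686111450195, 36.90972137451172), (1.3316999673843384, 114.65548706054688), 0.4386191964149475) ext [-14. -20.] [-12.  94.]
wrist 21035 ((0.07742500305175781, 38.011756896972656), (29.6553955078125, 121.56800842285156), 0.46616214513778687) ext [-14. -23.] [15. 99.]
[0.48091285 0.10923192 0.20430607] [ 0.50921628  0.0563155  -5.97796671] 79.6205985546112 (array([ 0.667, -0.844,  0.261]), np.float64(33.3)) [ 0.56  0.18 -0.94  1.83  0.15  1.21 -1.42]
```

>>> {"name": "carry_out", "arguments": {"deltas": [[0.17,-0.21,0,0,-1],[0.34,-0.42,0,0,-1],[0.5,-0.63,0,0,-1],[0.667,-0.844,0,0,-1],[0.667,-0.844,0.1,0,-1],[0.667,-0.844,0.2,0,-1],[0.667,-0.844,0.27,0,-1],[0.667,-0.844,0.27,0,-1],[0.667,-0.844,0.27,0,-1]]}}

```text
clock: 48.85
position: [0.4948, 0.2708, 0.1645]
ee_rot: [0.958, 0.288, 0.0, 0.0]
ft_force: [-0.2, -0.1, -5.9]
grip_width: 0.695
grasp_force: 79.8
```

>>> {"name": "carry_out", "arguments": {"deltas": [[0,0,0.02,0,-1],[0,0,0.04,0,-1],[0,0,0.06,0,-1],[0,0,0.075,0,-1],[0,0,0.075,0,-1]]}}

```text
clock: 49.48
position: [0.4947, 0.2714, 0.1544]
ee_rot: [0.958, 0.288, 0.0, 0.0]
ft_force: [-5.2, -2.7, 12.3]
grip_width: 0.691
grasp_force: 81.8
```

>>> {"name": "carry_out", "arguments": {"deltas": [[0,0,0,0,-1],[0,0,0,0,-1],[0,0,-0.008,0,0.5],[0,0,-0.008,0,1],[0,0,-0.008,0,1],[0,0,-0.008,0,1],[0,0,-0.2,0,1],[0,0,-0.5,0,1],[0,0,-0.7,0,1],[0,0,-0.7,0,1]], "force": 25}}

```text
clock: 50.72
position: [0.4952, 0.2719, 0.26]
ee_rot: [0.958, 0.288, 0.002, -0.0]
ft_force: [0.3, -0.2, -0.7]
grip_width: 1.002
grasp_force: 0.0
```

```bash
python3 - <<'E'
from h import *
o=manip.get_obs();print(o["position"])
c=camera("wrist");P,u,v=cloud(c); Q=near(P,(.4948,.271),.06,.165,.185); print(len(Q),np.median(Q[:,2]),cv2.minAreaRect(np.float32(Q[:,:2]*1000)))
c=camera("top");P,u,v=cloud(c); cups(P,[(.6033,-.0752),(.619,.0235),(.635,.1221)],.098,.118)
for q in("cupA_mid","barA_mid","pedal","pedal_pad"):
    for b in boxes_of(q,c): print(q,np.round(b["position"],3),b["conf"])
Q=near(P,(.57,-.315),.11,.03,.075);h,e=np.histogram(Q[:,2],9);print(h,e.round(3))
cl=Q[(np.abs(Q[:,2]-.060)<.003)];print("z60",len(cl))
tr=Q[(Q[:,2]>.048)]; print(cv2.minAreaRect(np.float32(tr[:,:2]*1000)),cv2.boxPoints(cv2.minAreaRect(np.float32(tr[:,:2]*1000))).round(0))
# black tread pixels
P,u,v=cloud(c); g=c["img"][v,u].max(1); m=(np.hypot(P[:,0]-.57,P[:,1]+.315)<.1)&(P[:,2]>.035)&(g<60); T=P[m];print(len(T),T.mean(0),np.median(T[:,2]),cv2.minAreaRect(np.float32(T[:,:2]*1000)))
E
```

```text
[0.495215   0.27188046 0.26003438]
4018 0.1750691389131898 ((495.33721923828125, 271.5927734375), (28.22252082824707, 60.00879669189453), 33.59829330444336)
cup [ 0.6023 -0.0743  0.0284] 0.0016 320 [0.1046 0.1062 0.1073 0.1087]
cup [0.6175 0.0242 0.0279] 0.0016 317 [0.105  0.1064 0.1074 0.1089]
cup [0.6332 0.1216 0.0281] 0.0016 333 [0.1042 0.1059 0.107  0.1084]
cupA_mid [ 0.605 -0.075  0.082] 0.63
cupA_mid [0.329 0.104 0.067] 0.61
barA_mid [0.491 0.263 0.161] 0.94
pedal_pad [ 0.573 -0.322  0.054] 0.71
[  17   10   20   15   44  171  822 1262  200] [0.03  0.034 0.038 0.041 0.045 0.049 0.053 0.056 0.06  0.064]
z60 1228
((582.4287109375, -325.76776123046875), (100.96994018554688, 140.82884216308594), 83.43336486816406) [[ 507. -368.]
 [ 647. -384.]
 [ 658. -284.]
 [ 518. -268.]]
1443 [ 0.5618816 -0.3205763  0.057675 ] 0.05776082955233364 ((560.6820678710938, -320.5688781738281), (63.289913177490234, 95.8066635131836), 81.6637954711914)
```

The bar stands upright on the plate: its top is flat at 0.175 m with a 28 x 60 mm face. All cups are still home, so now the pedal. From the ribbed black area I put the pad point at about (0.543, -0.318).

>>> {"name": "carry_out", "arguments": {"deltas": [[-0.12,0.22,0,0,-1],[-0.24,0.44,0,0,-1],[-0.36,0.66,0,0,-1],[-0.47,0.87,0,0,-1]]}}

```text
clock: 51.52
position: [0.5075, 0.1219, 0.2573]
ee_rot: [0.958, 0.288, -0.0, 0.0]
ft_force: [1.0, -0.2, 0.0]
grip_width: 0.146
grasp_force: 0.0
```

>>> {"name": "carry_out", "arguments": {"deltas": [[-0.12,0.22,0,0,-1],[-0.24,0.44,0,0,-1],[-0.36,0.66,0,0,-1],[-0.47,0.87,0,0,-1]]}}

```text
clock: 52.02
position: [0.5205, -0.0258, 0.2573]
ee_rot: [0.958, 0.288, -0.0, -0.0]
ft_force: [0.4, 0.0, 0.5]
grip_width: 0.0
grasp_force: 0.0
```

>>> {"name": "carry_out", "arguments": {"deltas": [[-0.12,0.22,0,0,-1],[-0.24,0.44,0,0,-1],[-0.36,0.66,0,0,-1],[-0.47,0.87,0,0,-1]]}}

```text
clock: 52.52
position: [0.5337, -0.1734, 0.2572]
ee_rot: [0.958, 0.288, -0.0, -0.0]
ft_force: [0.6, 1.0, 0.6]
grip_width: 0.001
grasp_force: 0.0
```

>>> {"name": "carry_out", "arguments": {"deltas": [[-0.12,0.22,0,0,-1],[-0.24,0.44,0,0,-1],[-0.36,0.66,0,0,-1],[-0.47,0.86,0,0,-1],[-0.47,0.86,0,0,-1],[-0.47,0.86,0,0,-1]]}}

```text
clock: 53.28
position: [0.5464, -0.3176, 0.2573]
ee_rot: [0.958, 0.288, -0.0, -0.001]
ft_force: [-0.0, -0.3, -0.8]
grip_width: -0.001
grasp_force: 0.0
```

```bash
python3 - <<'E'
from h import *
o=manip.get_obs();print(o["position"],o["grip_width"],o["joint_pos"].round(2))
c=camera("wrist");save(c,"w5.png");P,u,v=cloud(c)
print(proj(c,(.543,-.318,.058)))
for b in boxes_of("pedal_pad",c): print(np.round(b["position"],3),b["conf"])
g=c["img"][v,u].max(1); m=(np.hypot(P[:,0]-.57,P[:,1]+.315)<.12)&(P[:,2]>.035)&(P[:,2]<.068)&(g<60); T=P[m];print(len(T),cv2.minAreaRect(np.float32(T[:,:2]*1000)),np.median(T[:,2]))
print(tool((.543,-.318,.09)))
E
```

```text
[ 0.54640507 -0.3176346   0.25725578] -0.0012222928956557716 [ 0.96  0.43 -0.69  1.41  0.27  1.4  -0.71]
(np.float64(326.49369492974597), np.float64(222.86276619950831))
[ 0.578 -0.322  0.059] 0.78
2521 ((563.2579956054688, -328.34918212890625), (52.27025604248047, 89.0899658203125), 81.7781982421875) 0.05848456409072212
(array([-0.023, -0.008,  1.119]), np.float64(33.6))
```

View pics/w5.png

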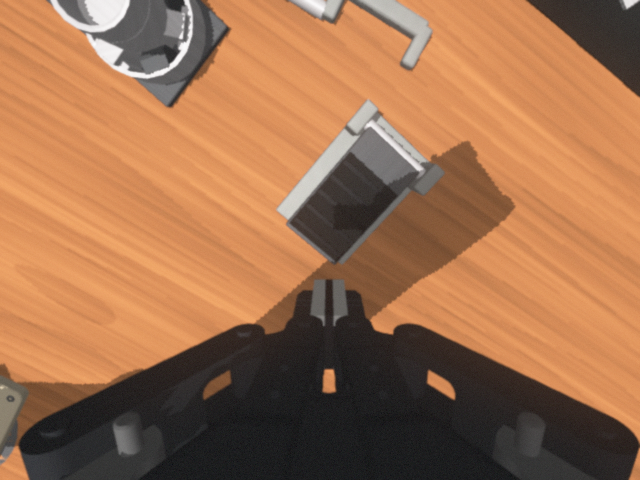

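The wrist view shows the tread, with the pad point at (326,223), on the ribbed part near the free end and clear of the cheeks at (362,117) and (428,178). I press down.

>>> {"name": "carry_out", "arguments": {"deltas": [[-0.02,-0.006,0.3,0,-1],[-0.02,-0.006,0.6,0,-1],[-0.02,-0.006,0.95,0,-1],[-0.02,-0.006,0.95,0,-1],[-0.02,-0.006,0.95,0,-1]]}}

```text
clock: 54.0
position: [0.5445, -0.3193, 0.1176]
ee_rot: [0.958, 0.288, 0.001, 0.001]
ft_force: [-1.0, -0.8, 0.4]
grip_width: -0.002
grasp_force: 0.0
```

>>> {"name": "carry_out", "arguments": {"deltas": [[0,0,0.1,0,-1],[0,0,0.2,0,-1],[0,0,0.26,0,-1],[0,0,0.31,0,-1],[0,0,0.35,0,-1],[0,0,0.38,0,-1],[0,0,0.4,0,-1],[0,0,0.4,0,-1],[0,0,0.4,0,-1]]}}

```text
clock: 55.12
position: [0.5436, -0.3198, 0.0579]
ee_rot: [0.958, 0.288, -0.0, 0.001]
ft_force: [-11.9, 5.2, 26.7]
grip_width: -0.002
grasp_force: 14.5
```

26.7 N at TCP 0.058, well past the 10 N that the stop takes, so it is on the stop. I let it up and check everything.

>>> {"name": "carry_out", "arguments": {"deltas": [[0,0,0.01,0,-1],[0,0,0.01,0,-1],[0,0,-0.1,0,-1],[0,0,-0.3,0,-1],[0,0,-0.6,0,-1],[0,0,-0.9,0,-1],[0,0,-0.95,0,-1],[-0.4,0.2,-0.95,0,-1],[-0.8,0.4,-0.95,0,-1],[-0.8,0.4,-0.95,0,-1]]}}

```text
clock: 56.38
position: [0.472, -0.441, 0.196]
ee_rot: [0.959, 0.284, -0.002, -0.0]
ft_force: [0.2, 0.3, 0.0]
grip_width: 0.001
grasp_force: 0.0
```

```bash
python3 - <<'E'
from h import *
c=camera("top");save(c,"top9.png");P,u,v=cloud(c); cups(P,[(.6033,-.0752),(.619,.0235),(.635,.1221)],.098,.118)
Q=near(P,(.4948,.271),.06,.165,.185); print(len(Q),np.median(Q[:,2]),cv2.minAreaRect(np.float32(Q[:,:2]*1000)))
g=c["img"][v,u].max(1); m=(np.hypot(P[:,0]-.543,P[:,1]+.318)<.02); print("pad z",np.median(P[m][:,2]))
for q in("spindle","gauge_case","micrometer"):
    for b in boxes_of(q,c)[:1]: print(q,np.round(b["position"],3))
print(manip.get_obs()["position"])
E
```

```text
cup [ 0.6022 -0.0743  0.0283] 0.0016 329 [0.1044 0.106  0.1072 0.1089]
cup [0.6176 0.0242 0.0279] 0.0016 312 [0.1047 0.1061 0.1073 0.1089]
cup [0.6332 0.1216 0.028 ] 0.0016 331 [0.1045 0.1059 0.107  0.1086]
657 0.17441249147260995 ((494.1357116699219, 271.5054016113281), (29.72274398803711, 60.88398742675781), 33.39796829223633)
pad z 0.058048620079302615
spindle [0.755 0.106 0.084]
gauge_case [ 0.767 -0.076  0.037]
micrometer [ 0.734 -0.229  0.017]
[ 0.47726264 -0.43412051  0.19725045]
```

View pics/top9.png

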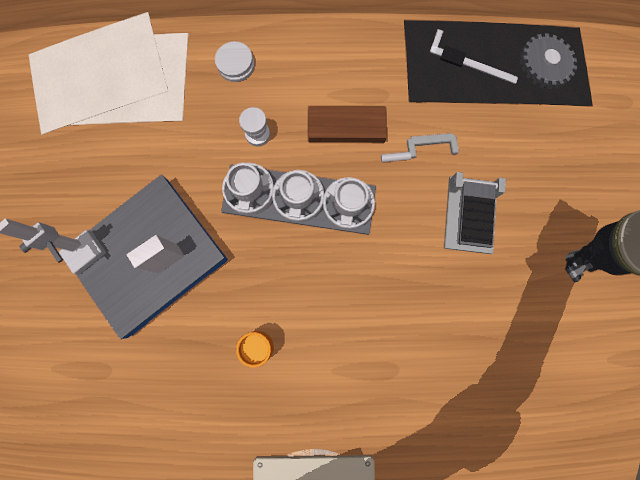

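The final view shows the cups home at (247,183), (297,190) and (350,198), the bar upright at (145,252), the pedal back up at 58 mm, and the other things undisturbed. Handing in.

```bash
python3 -c "
from h import *
print(ticket.hand_in())"
```

```text
the job is handed in; nothing more can be done
None
```

The job is handed in: all three steel cups are home in the collets, the one bar present stands upright on the plate, and the pedal was pressed to its stop and came back up. The final camera check agreed with all of this; the hand-in itself returned no verdict.

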